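# Set up the rod-cutting fixture: last divider in, length stop held at 60 mm

### The arm

A 6-joint arm with a two-finger parallel gripper is mounted at the origin on the work surface. World frame = base frame: x ahead of the robot, y to its left, z up, the work surface at z = 0. Lengths are in m, angles in rad, forces in N, time in s.
With the tool pointing down it reaches from about 0.35 to 0.925 m from the base axis. Payload 6.4 kg.
Tool frame: the origin (TCP) lies between the finger pads; the fingertips stand 19 mm ahead of it and the grasp point (between the pads) is the TCP (bot.tip_extent is the distance from the TCP to the fingertips, in m); x points along the fingers, y is the direction in which the jaws open and shut, and the axes are right-handed (so a half turn about x gives the same grasp; the last joint's range is limited). The gripper opens to 94 mm and grips with 3 to 60 N. Pads are 16 mm wide; open, the fingers measure 119 mm over their backs; the gripper's body (75 mm by 177 mm) begins 78 mm behind the grasp point.
Start: joints at [1.111, 0.245, 1.558, -0, 1.339, -0.174], TCP at [0.183, 0.624, 0.224] pointing down, gripper open.
Joint ranges: [-3.13, 3.13], [-1.02, 2.26], [0.13, 2.54], [-0.95, 4.09], [0.21, 2.88], [-2.74, 2.74]. Speed limits (rad/s): [2.57, 2.57, 3.14, 3.14, 3.14, 3.14].

### API

Orientations are given as a rotation vector (axis times angle).
In Python, from bench import bot gives the robot as it stands.
- The arm moves only by the tool arm_command, never from a script. Its argument "series" is a list of rows, each an object with "delta_pos": the shift along the tool's x, y, z in mm, a list of three; "rot": the turn, a rotation vector about the tool's x, y, z in degrees, a list of three. A call has 1 to 20 rows; each row is the pose to reach, as a shift and turn from the pose commanded when the call began, along the tool's axes at that moment; what a row does not reach only later rows make up. A row lasts 1/12 s, in which the tool goes at most 41.7 mm and 7.16 degrees, less where a joint would pass 70% of its speed; a pose out of reach is approached as far as the arm can. A call with a gripper value outside its range is refused whole. "grip" is the finger opening in mm, from 0 to 94, set as the call begins (left out, the last holds). The fingers move at their own pace and stop on an object; "newtons" is the grip in N (left out, the last holds). Time passes only in rows, so rows that repeat a pose let the fingers close. It gives the time, the measured TCP pose, the force and the opening at its end, in the units of the state.
- bot.read_state(): the state, without advancing time (a new reading comes with each control period).
- bot.camera(name): name is "scene" or "side" or "wrist"; returns a dict with "pixels" (384x512x3 uint8, red, green, blue), "z_map" (384x512 float32, m along the optical axis (not along the pixel's ray), 0 where there is no reading), "mtx" (3x3 intrinsics, pixels), "position" and "orientation" of the camera in the world; the wrist camera has in their place "tool_from_camera" (4x4, takes a point from camera to tool coordinates, whose origin is the TCP and whose axes are the tool frame's). Camera axes: x right, y up, looking along -z (the intrinsics and any distortion apply to the point x, -y, -z); pixel columns grow to the right and rows downward; lengths in m; the calibration is good to about 2 mm. A picture is of the moment at which its call begins: read the wrist's pose just before it.
- bot.finish_job(): hands the job in, once; it reports no verdict.
The state is a dict: "time": time; "qpos": joint angles; "joint_vel": joint speeds; "joint_torque": joint torques, N m; "tcp_pos": TCP position; "tcp_rot": TCP orientation; "ft_force": force on the tool from outside, world axes, zero at the start; "wrist_torque": the same for the moment, N m; "grip_width": finger opening in m.
Only numpy, scipy, OpenCV 4.12 (cv2) and the standard library are available. Lean on these libraries where they do the work, as an engineer would, in place of code of your own. Each camera call takes 0.05 s, during which the arm holds its last target.

### The job

Get the glass-rod cutting fixture ready for a 60 mm cut: take the grey divider plate from the leaning stand and stand it on edge in the empty slot of the white-toothed rack, fully down and level with its neighbours, and let go of it. Then pinch the black grip of the length stop so that its lock button goes in, draw the stop out until its pointer is at the 60 mm mark (the third long line after zero), and finish while still holding it there against its return spring. Leave the other dividers and everything else on the bench where they are.

Things in the scene. Friction and masses are not known exactly. Their poses are not given: they have to be found in the camera images.
- fixture: Rod-cutting fixture, fixed. Steel base 152 x 170 x 8 mm; a tongue 90 mm wide runs on to x = 200. Origin: underside, middle of the rack; x along the slots towards the length stop, z up. Rack: two white combs 12 mm thick at x = -35 and 35, four slots each at y = -60, -20, 20, 60; the one at y = 20 is empty. Stop's outer tube on y = 0: 24 wide, 28 high. Steel front rest at x = 73, 42 high.
- slot_3 (a point): The empty slot: middle of it (between the two combs) at the level of the slot floor, 16 mm above the bench; axes as the fixture's. The slot is 9 mm wide, its rounded mouth 42 mm above the bench. Plates in neighbouring slots stand 34 mm clear on the -y and +y sides.
- loose_divider: Plain grey plate, 100 (x) x 6 (y) x 70 mm (z), about 60 g, origin at its centre; same either way round or up. Starts on a 100 mm edge in the stand, local z pointing up its slope, 22 degrees from vertical, its top leaning towards the stand's -x; centre 54 mm above the bench. Seated in the rack its centre is 51 mm above the bench, upright.
- stand: Small bent-steel leaning stand, fixed; foot 85 x 116 mm, origin at its underside centre, z up, front -x. Two sloping rails 14 mm wide at y = -41 and 41 carry the loose divider, whose length lies along y; they back it up to 57 mm along its slope. Between the rails 68 mm are open. A 9 mm lip holds its lower edge in front.
- divider_a: Divider plate like the loose one, standing in the slot y = -60 mm of the fixture; loose; top 86 mm above the bench. Origin at its centre. Stays there.
- divider_b: The same, standing in the slot y = -20 mm. Stays there.
- divider_c: The same, standing in the slot y = 60 mm. Stays there.
- grip (a point): Middle of the black finger grip at the lock button's height, 45 mm above the bench, 116 mm along x from the fixture's origin when home, moving with it; axes as the fixture's. The grip is 26 (x) x 24 mm (y), top 64 mm above the bench. 33 mm nearer the rack stands the stop plate, 150 mm wide, top 66 mm above the bench. The lock button stands out of the grip's +y side here.
- stop (a joint): How far the telescoping length stop is drawn out along fixture x (m): 0 home and locked, 0.060 the mark asked for, 0.075 the end of travel. A return spring pulls it home: 3.2 N at home, 5.6 N at 0.060; friction 0.6 N. Let go, it runs back; it locks only at home.
- lock_button (a joint): Lock button, steel disc 18 mm across on the grip's +y side, standing out 8 mm: grip 32 mm across over it, 27 mm with it pressed. Value: how far it is pressed in, 0 to 0.005 m, 3 N to start, 8 N fully in. Beyond 0.004 the stop can leave home, else a catch holds it; once out 10 mm the button no longer matters. Two fingers pinching the grip across y press it.
- pointer (a point): Tip of the thin dark pointer at the foot of the grip's -y side, 11 mm above the bench; it moves along the scale strip.
- mark_60 (a point): 60 mm mark of the scale strip on the tongue: third long line after the zero line (long every 20 mm, medium every 10, short every 5; the pointer is at zero when home). The pointer is level with it, along fixture x, when the stop is out 60 mm.
- tweezers: Steel tweezers lying flat, 126 x 20 x 6 mm. Bystander, stays where it is; loose. Origin: underside centre.
- loupe: Black eyepiece standing on its end, 38 mm across, 34 mm high. Bystander, stays where it is; loose. Origin: underside centre.
- caliper: Steel caliper lying flat, 190 x 60 mm, 10 mm high. Bystander, stays where it is; loose. Origin: underside centre.
- brush: Small brush lying flat, 170 mm long. Bystander, stays where it is; loose. Origin: underside centre.
- lidded_box: Frosted box with a lid, 66 x 96 x 41 mm. Bystander, stays where it is; loose. Origin: underside centre.
- dropper: Amber bottle, 44 mm across, 95 mm high. Bystander, stays where it is; loose. Origin: underside centre.
- dish: White dish, 70 mm across, 22 mm high. Bystander, stays where it is; loose. Origin: underside centre.
There are look-alikes about, which are no part of the job. What is shaped like the loose_divider but green or orange is not meant.

How it is judged:
By the outcome, as a careful person would: the job done as asked, in the order asked, and still so for the second after the job is handed in, while the arm keeps its last pose, push and grip.
It also fails if it takes over 54 s, if anything falls off the work surface, if the arm or the gripper's body presses on something with over 40 N, if the wrist force passes 120 N, or if a joint passes its speed limit or range.

## Working session

There is one attempt and no reset: what is moved stays moved. The work goes in short steps, Python scripts to look and compute and a tool call to move; the robot and the scene stay as the last step left them, time stands still between calls to the robot, and variables do not carry over. Pictures are saved under pics/ and viewed, and the job is handed in when it is done.

Besides the shell and the picture viewer there is one more tool, called in YAML: its name, and indented under it one key for each argument. arm_command: Moves the arm, as the interface text tells. Its arguments: {"type":"object","properties":{"series":{"type":"array","items":{"type":"object","properties":{"delta_pos":{"type":"array","items":{"type":"number"}},"rot":{"type":"array","items":{"type":"number"}}}}},"grip":{"type":"number"},"newtons":{"type":"number"}},"required":["series"]}

```bash
ls; mkdir -p pics
python3 - <<'E'
from bench import bot
import cv2,numpy as np
s=bot.read_state();print(s)
for n in ["scene","side","wrist"]:
    c=bot.camera(n)
    np.savez(f"pics/{n}0.npz",**c)
    cv2.imwrite(f"pics/{n}0.png",cv2.cvtColor(cv2.resize(c["pixels"],(800,600)),cv2.COLOR_RGB2BGR))
    print(n,c["mtx"],c.get("position"),c.get("orientation"),c.get("tool_from_camera"),c.keys())
E
```

```text
pics
{'time': 0.0, 'qpos': array([ 1.11088288e+00,  2.45753333e-01,  1.55899661e+00,  2.95480977e-06,
        1.33869662e+00, -1.74097515e-01]), 'joint_vel': array([ 0.00016784,  0.00157543,  0.0007545 ,  0.00072898, -0.00267567,
        0.00012851]), 'joint_torque': array([-1.30464388e-03, -4.15834773e+01, -3.14598620e+01,  6.83817593e-02,
        3.31915403e-02, -1.49342623e-04]), 'tcp_pos': array([0.18300158, 0.62312492, 0.22339354]), 'tcp_rot': array([ 0.22297281,  1.55970995, -0.22574636]), 'ft_force': array([-0.6446083 ,  0.11608629, -0.40610824]), 'wrist_torque': array([0.01546294, 0.03277939, 0.03869878]), 'grip_width': 0.0938396725700006}
scene [[349.07670394   0.         248.88520404]
 [  0.         349.07670394 194.24040715]
 [  0.           0.           1.        ]] [ 1.24023142 -0.25611943  0.71390092] [0.70036534 0.48876622 1.09480347] None dict_keys(['pixels', 'z_map', 'mtx', 'position', 'orientation'])
side [[471.30865633   0.         256.69386876]
 [  0.         471.30865633 185.32100418]
 [  0.           0.           1.        ]] [ 0.13895303 -0.89982643  0.76628636] [ 0.94967543 -0.23672421 -0.42597287] None dict_keys(['pixels', 'z_map', 'mtx', 'position', 'orientation'])
wrist [[340.19801944   0.         259.11788289]
 [  0.         340.19801944 189.98287517]
 [  0.           0.           1.        ]] None None [[-2.09741743e-04  2.78224737e-01 -9.60515982e-01 -1.60706987e-01]
 [ 9.99999724e-01  7.42696313e-04 -3.23284371e-06 -3.74250031e-04]
 [ 7.12472221e-04 -9.60515718e-01 -2.78224816e-01 -8.19784950e-02]
 [ 0.00000000e+00  0.00000000e+00  0.00000000e+00  1.00000000e+00]] dict_keys(['pixels', 'z_map', 'mtx', 'tool_from_camera'])
```

View pics/scene0.png

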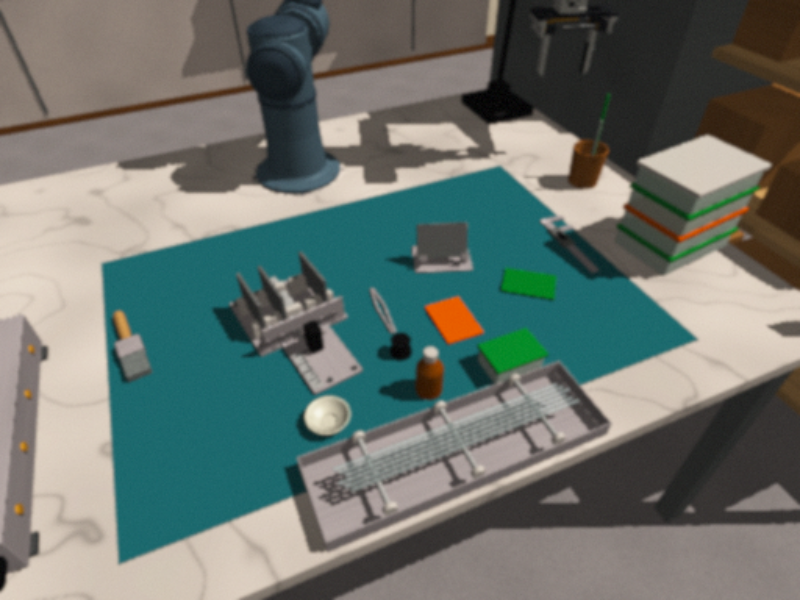

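View pics/side0.png

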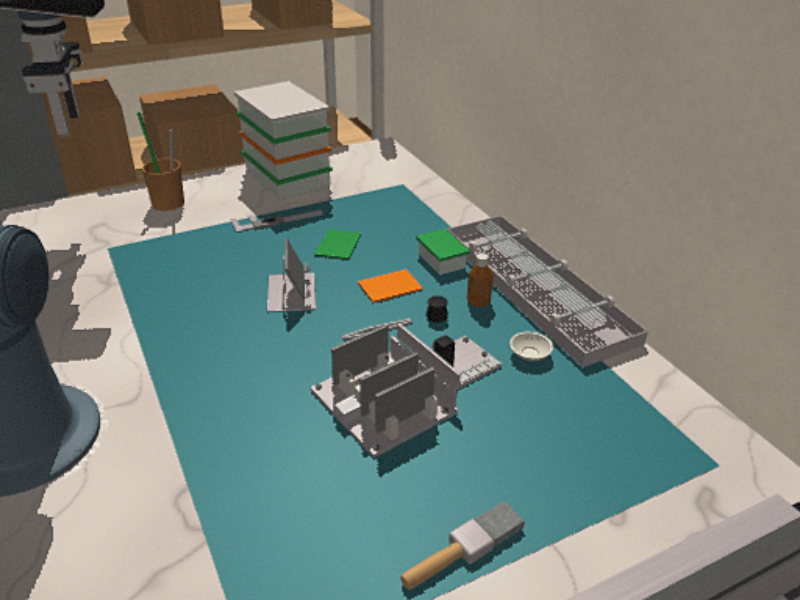

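View pics/wrist0.png

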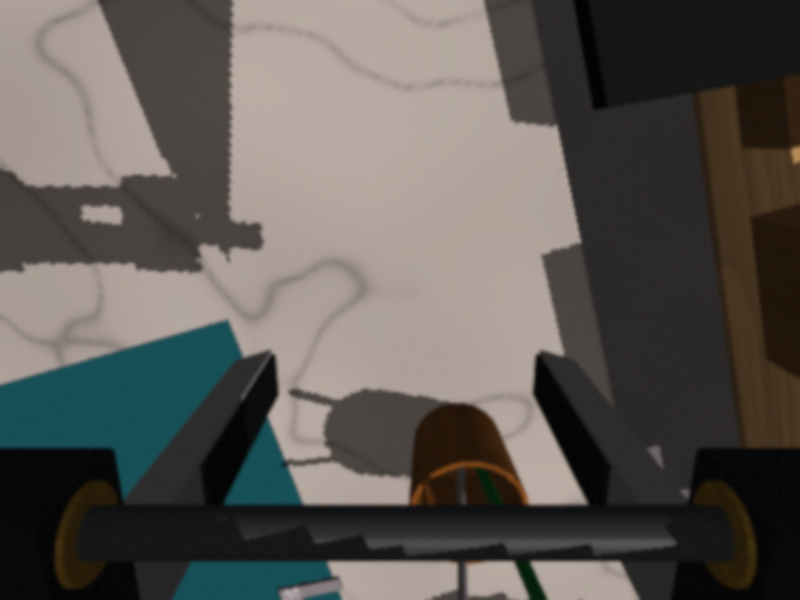

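```bash
cat > h.py <<'E'
import numpy as np,cv2
from scipy.spatial.transform import Rotation as R
from bench import bot
def cam(n):
    s=bot.read_state(); c=dict(bot.camera(n))
    if n=="wrist":
        T=np.eye(4);T[:3,:3]=R.from_rotvec(s["tcp_rot"]).as_matrix();T[:3,3]=s["tcp_pos"]
        M=T@c["tool_from_camera"]; c["position"]=M[:3,3]; c["RM"]=M[:3,:3]
    else: c["RM"]=R.from_rotvec(c["orientation"]).as_matrix()
    return c
def load(f):
    c=dict(np.load(f)); c["RM"]=R.from_rotvec(c["orientation"]).as_matrix(); return c
def rays(c,uv):
    uv=np.atleast_2d(uv).astype(float);K=c["mtx"]
    d=np.stack([(uv[:,0]-K[0,2])/K[0,0],-(uv[:,1]-K[1,2])/K[1,1],-np.ones(len(uv))],1)
    return d@c["RM"].T
def onplane(c,uv,z):
    d=rays(c,uv); t=(z-c["position"][2])/d[:,2]; return c["position"]+d*t[:,None]
def cloud(c):
    h,w=c["z_map"].shape; v,u=np.mgrid[:h,:w]
    d=rays(c,np.stack([u.ravel(),v.ravel()],1)); return (c["position"]+d*c["z_map"].reshape(-1,1)).reshape(h,w,3)
def proj(c,P):
    q=(np.atleast_2d(P)-c["position"])@c["RM"];K=c["mtx"]
    return np.stack([K[0,0]*q[:,0]/-q[:,2]+K[0,2],-K[1,1]*q[:,1]/-q[:,2]+K[1,2]],1)
def crop(c,x0,y0,x1,y1,f):
    im=cv2.cvtColor(c["pixels"][y0:y1,x0:x1],cv2.COLOR_RGB2BGR)
    w,hh=x1-x0,y1-y0; k=min(800/w,600/hh)
    cv2.imwrite(f,cv2.resize(im,(int(w*k),int(hh*k)),interpolation=cv2.INTER_CUBIC))
E
python3 - <<'E'
from h import *
a=load("pics/scene0.npz");b=load("pics/side0.npz")
crop(a,140,130,310,258,"pics/sc1.png")
crop(b,160,140,330,295,"pics/sd1.png")
for c,n in((a,"scene"),(b,"side")):
    P=cloud(c)
    for (u,v) in ([(288,156),(165,172),(270,205)] if n=="scene" else [(187,178),(260,265),(250,182)]):
        print(n,u,v,P[v,u].round(3))
E
```

```text
scene 288 156 [0.487 0.179 0.051]
scene 165 172 [ 0.45  -0.192  0.087]
scene 270 205 [ 0.611  0.06  -0.   ]
side 187 178 [0.456 0.125 0.064]
side 260 265 [ 0.499 -0.221  0.025]
side 250 182 [0.638 0.112 0.006]
```

View pics/sc1.png

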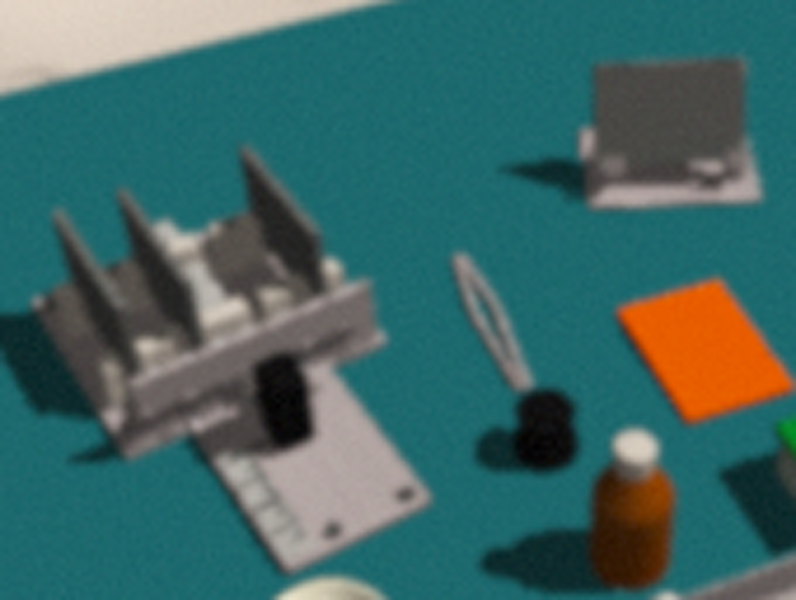

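View pics/sd1.png

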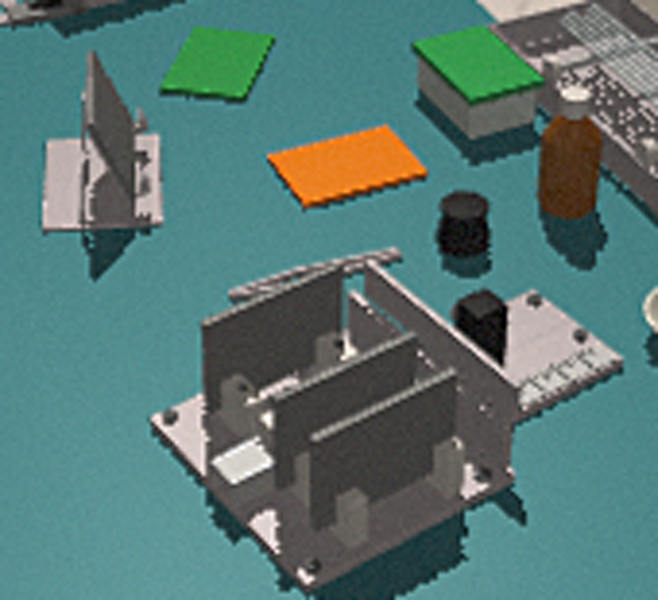

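Run:
```python
from h import *
a=load("pics/scene0.npz");b=load("pics/side0.npz")
# top-down height maps, 1mm -> from both clouds
pts=[];col=[]
for c in(a,b):
    P=cloud(c).reshape(-1,3);m=(c["z_map"].ravel()>0)&(P[:,0]>.3)&(P[:,0]<.8)&(P[:,1]>-.35)&(P[:,1]<.35)
    pts.append(P[m]);col.append(c["pixels"].reshape(-1,3)[m])
np.savez("pics/pc.npz",a=pts[0],b=pts[1],ca=col[0],cb=col[1])
for k,(p,n) in enumerate(zip(pts,"ab")):
    im=np.full((500,700,3),0,np.uint8)
    z=p[:,2]; o=np.argsort(z); 
    q=p[o]; c=cv2.applyColorMap(np.clip(q[:,2]/0.1*255,0,255).astype(np.uint8).reshape(-1,1),cv2.COLORMAP_JET)[:,0]
    u=((0.35-q[:,1])*1000).astype(int); v=((0.8-q[:,0])*1000).astype(int)
    for du in(0,1):
        for dv in (0,1):
            im[np.clip(v+dv,0,499),np.clip(u+du,0,699)]=c
    cv2.imwrite(f"pics/hm_{n}.png",im)
```

```text
(no output)
```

View pics/hm_a.png

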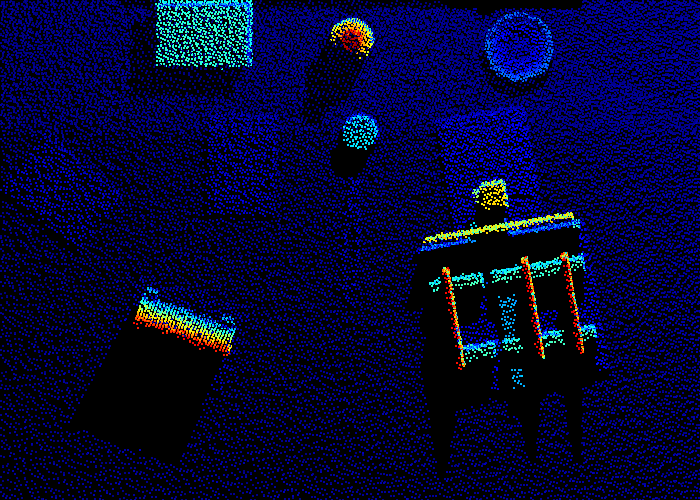

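View pics/hm_b.png

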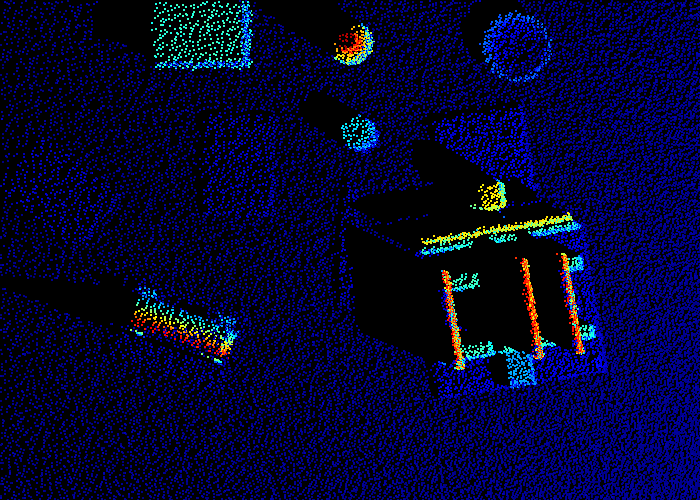

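Run:
```python
from h import *
d=np.load("pics/pc.npz")
for n in "ab":
    p=d[n]
    # dividers: z .055-.092 region
    for nm,(u0,u1) in dict(c=(440,468),b=(518,548),a=(558,588)).items():
        u=(.35-p[:,1])*1000;v=(.8-p[:,0])*1000
        m=(u>u0)&(u<u1)&(v>245)&(v<375)&(p[:,2]>.05)&(p[:,2]<.1)
        t=m&(p[:,2]>.08)
        q=p[m]; vx,vy,x0,y0=cv2.fitLine(q[:,:2].astype(np.float32),cv2.DIST_HUBER,0,.001,.001).ravel()
        s=(q[:,:2]-[x0,y0])@[vx,vy]
        print(n,nm,m.sum(),"yaw",np.degrees(np.arctan2(vy,vx)*1).round(2),"top-mean",p[t].mean(0).round(4),"ends",(np.array([x0,y0])+np.percentile(s,1)*np.array([vx,vy])).round(4),(np.array([x0,y0])+np.percentile(s,99)*np.array([vx,vy])).round(4),"zmax",np.percentile(q[:,2],98).round(4))
    u=(.35-p[:,1])*1000;v=(.8-p[:,0])*1000
    # plate on stand
    m=(u>125)&(u<245)&(v>285)&(v<365)&(p[:,2]>.04)
    q=p[m]
    for it in range(4):
        c=q.mean(0);U,S,V=np.linalg.svd(q-c,full_matrices=False);nn=V[2]; q=q[abs((q-c)@nn)<.003]
    nn=nn*np.sign(nn[2])
    L=np.cross([0,0,1],nn);L/=np.linalg.norm(L);sl=np.cross(nn,L)
    print(n,"plate n",nn.round(3),"tilt",np.degrees(np.arcsin(nn[2])),"L",L.round(4),"c",c.round(4))
    for ax in(L,sl): 
        s=(q-c)@ax; print(np.percentile(s,[.5,2,98,99.5]).round(4),ax.round(3))
    # grip
    m=(u>465)&(u<515)&(v>175)&(v<212)&(p[:,2]>.061)&(p[:,2]<.07)
    if m.sum()>5:print("grip top",cv2.minAreaRect((p[m][:,:2]*1000).astype(np.float32)),np.median(p[m],0))
    m=(u>418)&(u<585)&(v>205)&(v<255)&(p[:,2]>.05)
    q=p[m];vx,vy,x0,y0=cv2.fitLine(q[:,:2].astype(np.float32),cv2.DIST_HUBER,0,.001,.001).ravel()
    print("stop plate",np.degrees(np.arctan2(vy,vx)),x0,y0,np.percentile(q[:,2],98))
```

```text
a c 189 yaw 9.84 top-mean [ 0.4858 -0.1032  0.0858] ends [ 0.434  -0.1136] [ 0.532  -0.0966] zmax 0.0889
a b 164 yaw 10.27 top-mean [ 0.4961 -0.1823  0.086 ] ends [ 0.445  -0.1934] [ 0.5434 -0.1756] zmax 0.089
a a 159 yaw 10.31 top-mean [ 0.5012 -0.2218  0.0865] ends [ 0.4497 -0.2329] [ 0.5473 -0.2152] zmax 0.089
a plate n [ 0.869 -0.316  0.38 ] tilt 22.35395143646058 L [ 0.3421  0.9397 -0.    ] c [0.4731 0.1656 0.0643]
[-0.0499 -0.0474  0.0489  0.0492] [ 0.342  0.94  -0.   ]
[-0.0263 -0.0255  0.0248  0.0261] [-0.357  0.13   0.925]
grip top ((605.3671264648438, -143.23983764648438), (26.177227020263672, 23.975488662719727), 4.139235496520996) [ 0.60669036 -0.14316924  0.06500525]
stop plate -80.567635 0.5759692 -0.16219467 0.06965108672593591
b c 506 yaw 9.47 top-mean [ 0.4794 -0.1024  0.085 ] ends [ 0.4327 -0.1108] [ 0.5281 -0.0949] zmax 0.0881
b b 543 yaw 9.18 top-mean [ 0.4905 -0.1813  0.0848] ends [ 0.4432 -0.1898] [ 0.5406 -0.174 ] zmax 0.0878
b a 546 yaw 9.5 top-mean [ 0.4951 -0.2213  0.0852] ends [ 0.448  -0.2299] [ 0.545  -0.2137] zmax 0.0883
b plate n [ 0.863 -0.33   0.381] tilt 22.405617467656306 L [ 0.3574  0.934  -0.    ] c [0.468  0.1632 0.0697]
[-0.046  -0.0444  0.0552  0.0564] [ 0.357  0.934 -0.   ]
[-0.0312 -0.0297  0.021   0.0213] [-0.356  0.136  0.925]
grip top ((604.652587890625, -141.8166046142578), (25.854467391967773, 23.021020889282227), 16.196382522583008) [ 0.60392593 -0.14277796  0.06450039]
stop plate -80.94677 0.5686458 -0.14078018 0.06882611328902584
```

Run:
```python
from h import *
s=bot.read_state();M=R.from_rotvec(s["tcp_rot"]).as_matrix();print(M.round(3))
print("ty yaw",np.degrees(np.arctan2(M[1,1],M[0,1])),np.degrees(s["qpos"]))
print([x for x in dir(bot) if x[0]!='_'])
```

```text
[[-0.001  0.282  0.959]
 [-0.001  0.959 -0.282]
 [-1.    -0.001 -0.   ]]
ty yaw 73.62448450296138 [ 6.36497730e+01  1.40746663e+01  8.93072187e+01  4.93909436e-04
  7.67033540e+01 -9.97481431e+00]
['Unreachable', 'camera', 'finish_job', 'read_state', 'tip_extent']
```

```bash
cat >> h.py <<'E'
def go(p,M,s=None):
    s=s or bot.read_state();M0=R.from_rotvec(s["tcp_rot"]).as_matrix()
    d=M0.T@(np.array(p)-s["tcp_pos"])*1000; r=R.from_matrix(M0.T@M).as_rotvec(degrees=True)
    print("dpos",d.round(1),"rot",r.round(2),"deg",np.linalg.norm(r).round(1),"t",round(s["time"],2))
def pick(tilt=22,yaw=-20.5):
    t,y=np.radians([tilt,yaw]);h=np.array([np.cos(y),np.sin(y),0])
    n=np.cos(t)*h+[0,0,np.sin(t)]; sl=-np.sin(t)*h+[0,0,np.cos(t)]
    return np.stack([-sl,n,np.cross(-sl,n)],1),n,sl
E
python3 - <<'E'
from h import *
M,n,sl=pick()
g=np.array([.473,.166,.0545])+.02*sl
print(g); go(g+.11*sl,M); go(g+.0*sl,M)
E
```

```text
[0.46598233 0.1686238  0.07304368]
dpos [  49.  -353.4  358.5] rot [ 92.87 -17.99  16.87] deg 96.1 t 0.15
dpos [ 151.  -356.2  399.7] rot [ 92.87 -17.99  16.87] deg 96.1 t 0.15
```

arm_command:
  series:
    - {"delta_pos":[-40,0,0],"rot":[0,0,0]}
    - {"delta_pos":[-60,-20,20],"rot":[7,0,0]}
    - {"delta_pos":[49,-353.4,358.5],"rot":[92.87,-18,16.87]}
    - {"delta_pos":[49,-353.4,358.5],"rot":[92.87,-18,16.87]}
    - {"delta_pos":[49,-353.4,358.5],"rot":[92.87,-18,16.87]}
    - {"delta_pos":[49,-353.4,358.5],"rot":[92.87,-18,16.87]}
    - {"delta_pos":[49,-353.4,358.5],"rot":[92.87,-18,16.87]}
    - {"delta_pos":[49,-353.4,358.5],"rot":[92.87,-18,16.87]}
    - {"delta_pos":[49,-353.4,358.5],"rot":[92.87,-18,16.87]}
    - {"delta_pos":[49,-353.4,358.5],"rot":[92.87,-18,16.87]}
    - {"delta_pos":[49,-353.4,358.5],"rot":[92.87,-18,16.87]}
    - {"delta_pos":[49,-353.4,358.5],"rot":[92.87,-18,16.87]}
    - {"delta_pos":[49,-353.4,358.5],"rot":[92.87,-18,16.87]}
    - {"delta_pos":[49,-353.4,358.5],"rot":[92.87,-18,16.87]}
    - {"delta_pos":[49,-353.4,358.5],"rot":[92.87,-18,16.87]}
    - {"delta_pos":[49,-353.4,358.5],"rot":[92.87,-18,16.87]}
    - {"delta_pos":[49,-353.4,358.5],"rot":[92.87,-18,16.87]}
    - {"delta_pos":[49,-353.4,358.5],"rot":[92.87,-18,16.87]}
    - {"delta_pos":[49,-353.4,358.5],"rot":[92.87,-18,16.87]}
    - {"delta_pos":[49,-353.4,358.5],"rot":[92.87,-18,16.87]}
  grip: 50
  newtons: 25

```text
time: 1.82
tcp_pos: [0.4275, 0.1841, 0.1758]
tcp_rot: [1.562, 0.688, -1.187]
ft_force: [-0.5, -0.2, -0.5]
grip_width: 0.0497
```

Run:
```python
from h import *
M,n,sl=pick()
g=np.array([.473,.166,.0545])+.02*sl
go(g+.11*sl,M)
c=cam("wrist");crop(c,0,0,512,384,"pics/w1.png")
P=cloud(c);np.savez("pics/w1.npz",P=P,px=c["pixels"])
q=P.reshape(-1,3);q=q[(abs((q-g)@M[:,2])<.07)&(abs((q-g)@n)<.03)&(q[:,2]>.04)&(q[:,2]<.1)]
print(len(q), np.percentile(q[:,2],99))
L=M[:,2]
print("above",[(np.percentile((q-g)@a,[1,50,99])*1000).round(1) for a in (n,L,sl)])
```

```text
dpos [ 0.8 -0.   1.1] rot [ 0.06 -0.13 -0.03] deg 0.1 t 1.82
1442 0.08813371496004373
above [array([-24.9,  -1.4,   2.8]), array([-51.9,  -9.2,  46.3]), array([-28.6,  13.8,  15.9])]
```

View pics/w1.png

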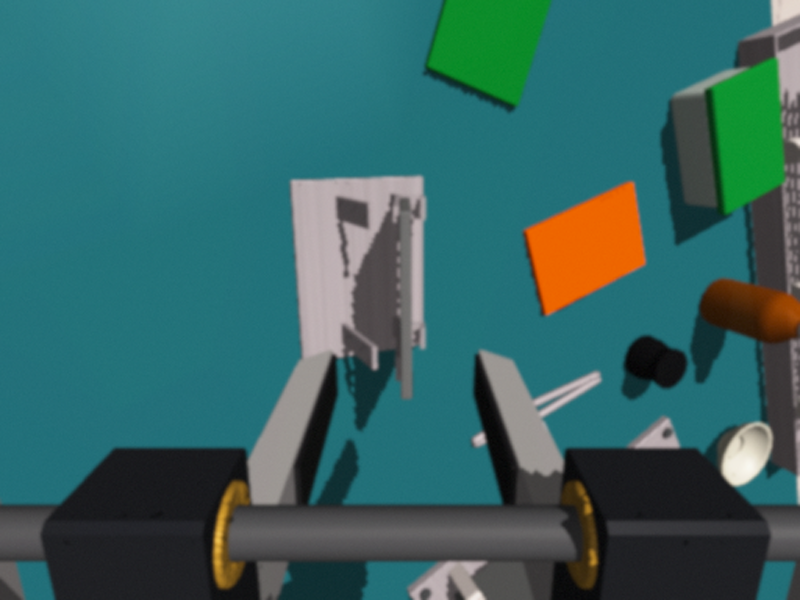

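arm_command:
  series:
    - {"delta_pos":[35,0,-1],"rot":[0,0,0]}
    - {"delta_pos":[70,0,-1],"rot":[0,0,0]}
    - {"delta_pos":[95,0,-1],"rot":[0,0,0]}
    - {"delta_pos":[110,0,-1],"rot":[0,0,0]}
    - {"delta_pos":[110,0,-1],"rot":[0,0,0]}
    - {"delta_pos":[110,0,-1],"rot":[0,0,0]}

```text
time: 2.37
tcp_pos: [0.4662, 0.1702, 0.0731]
tcp_rot: [1.561, 0.688, -1.19]
ft_force: [-0.7, -0.3, 0.7]
grip_width: 0.0497
```

arm_command:
  series:
    - {"delta_pos":[0,0,0],"rot":[0,0,0]}
    - {"delta_pos":[0,0,0],"rot":[0,0,0]}
    - {"delta_pos":[0,0,0],"rot":[0,0,0]}
    - {"delta_pos":[0,0,0],"rot":[0,0,0]}
    - {"delta_pos":[0,0,0],"rot":[0,0,0]}
    - {"delta_pos":[0,0,0],"rot":[0,0,0]}
  grip: 0
  newtons: 20

```text
time: 2.87
tcp_pos: [0.4667, 0.1703, 0.0739]
tcp_rot: [1.563, 0.687, -1.188]
ft_force: [-0.7, -0.3, -0.1]
grip_width: 0.0139
```

arm_command:
  series:
    - {"delta_pos":[0,0,0],"rot":[0,0,0]}
    - {"delta_pos":[0,0,0],"rot":[0,0,0]}
    - {"delta_pos":[0,0,0],"rot":[0,0,0]}
    - {"delta_pos":[0,0,0],"rot":[0,0,0]}

```text
time: 3.2
tcp_pos: [0.4669, 0.1701, 0.0738]
tcp_rot: [1.562, 0.687, -1.189]
ft_force: [-0.5, -0.4, 2.4]
grip_width: 0.006
```

```bash
cat >> h.py <<'E'
def place(yaw=9.4):
    y=np.radians(yaw);ex=np.array([np.cos(y),np.sin(y),0]);ey=np.array([-np.sin(y),np.cos(y),0])
    x=np.array([0,0,-1.]);return np.stack([x,-ey,np.cross(x,-ey)],1),ex,ey
E
python3 - <<'E'
from h import *
M,ex,ey=place()
go([.487,-.1425,.175],M)
E
```

```text
dpos [-46.  157.1 285.6] rot [ 59.32 -11.63 -19.93] deg 63.6 t 3.2
```

arm_command:
  series:
    - {"delta_pos":[-20,0,0],"rot":[0,0,0]}
    - {"delta_pos":[-50,0,0],"rot":[0,0,0]}
    - {"delta_pos":[-85,0,0],"rot":[0,0,0]}
    - {"delta_pos":[-115,0,0],"rot":[0,0,0]}
    - {"delta_pos":[-105,20,35],"rot":[7,-1.4,-2.3]}
    - {"delta_pos":[-95,40,70],"rot":[14,-2.8,-4.7]}
    - {"delta_pos":[-85,60,108],"rot":[21,-4.2,-7]}
    - {"delta_pos":[-75,80,145],"rot":[28,-5.6,-9.4]}
    - {"delta_pos":[-67,100,180],"rot":[35,-7,-11.8]}
    - {"delta_pos":[-60,119,215],"rot":[42,-8.3,-14.1]}
    - {"delta_pos":[-53,138,250],"rot":[49,-9.6,-16.4]}
    - {"delta_pos":[-46,157.1,285.6],"rot":[59.32,-11.63,-19.93]}
    - {"delta_pos":[-46,157.1,285.6],"rot":[59.32,-11.63,-19.93]}
    - {"delta_pos":[-46,157.1,285.6],"rot":[59.32,-11.63,-19.93]}
    - {"delta_pos":[-46,157.1,285.6],"rot":[59.32,-11.63,-19.93]}
    - {"delta_pos":[-46,157.1,285.6],"rot":[59.32,-11.63,-19.93]}

```text
time: 4.53
tcp_pos: [0.4862, -0.1412, 0.1739]
tcp_rot: [2.133, 0.18, -2.136]
ft_force: [0.8, -0.4, -0.6]
grip_width: 0.0059
```

Run:
```python
from h import *
s=bot.read_state()
M,ex,ey=place()
go([.487,-.1425,.175],M)
for n in("wrist","scene","side"):
    c=cam(n);np.savez(f"pics/{n}2.npz",**c)
    if n=="wrist":crop(c,0,0,512,384,"pics/w2.png")
    elif n=="scene":crop(c,140,100,270,258,"pics/sc2.png")
    else: crop(c,190,180,330,295,"pics/sd2.png")
```

```text
dpos [-1.1  1.4 -0.6] rot [0.18 0.06 0.05] deg 0.2 t 4.53
```

View pics/w2.png

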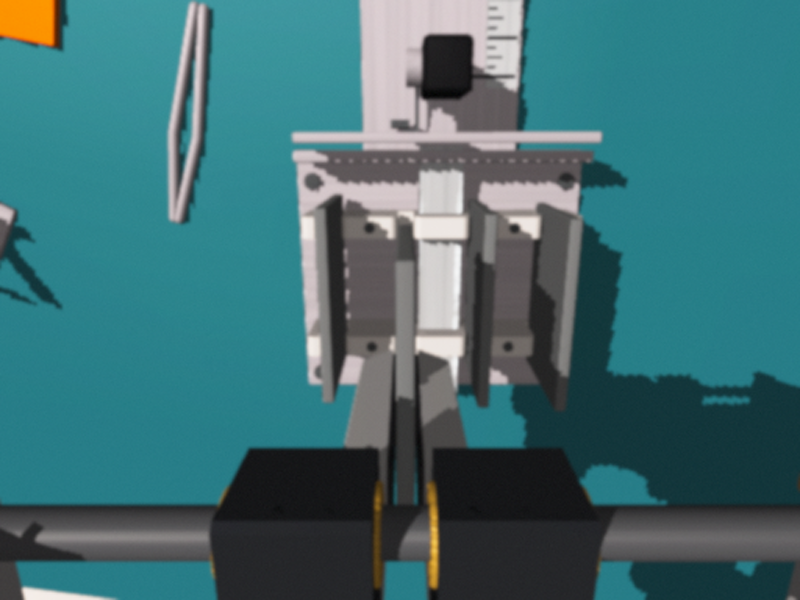

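View pics/sd2.png

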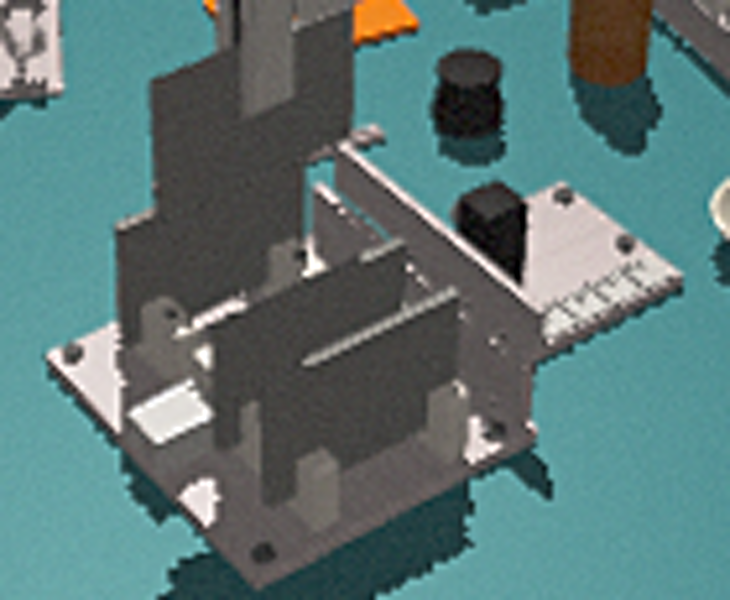

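View pics/sc2.png

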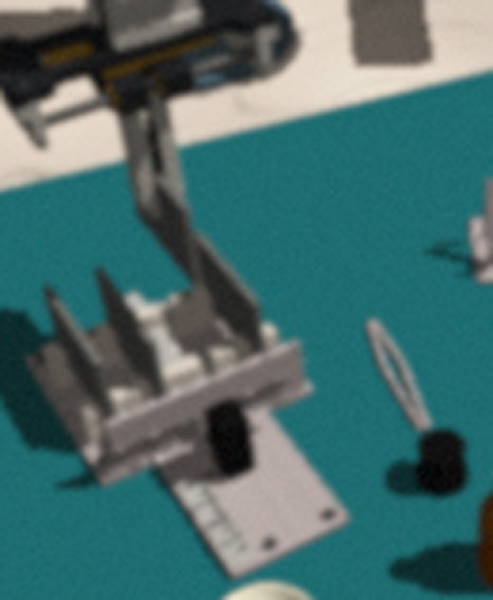

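Run:
```python
from h import *
c=dict(np.load("pics/wrist2.npz"));P=cloud(c)
s=bot.read_state();T=R.from_rotvec(s["tcp_rot"]).as_matrix();M,ex,ey=place()
o=.4567*np.array([np.cos(np.radians(9.5)),np.sin(np.radians(9.5)),0])-.2407*np.array([-np.sin(np.radians(9.5)),np.cos(np.radians(9.5)),0])
print("o",o)
F=np.stack([(P-o)@ex,(P-o)@ey,P[...,2]],-1)*1000
f=F.reshape(-1,3);px=c["pixels"].reshape(-1,3)
# comb tops per comb
for x0 in(-35,35):
    m=(abs(f[:,0]-x0)<5)&(f[:,2]>36)&(f[:,2]<46)
    h,e=np.histogram(f[m][:,1],np.arange(-80,81,2)); print(x0,list(zip(e[:-1].astype(int),h)))
for nm,y0 in(("a",-60),("b",-20),("c",60)):
    m=(abs(f[:,1]-y0)<7)&(f[:,2]>83)&(f[:,2]<90)
    q=f[m];vx,vy,ax,ay=cv2.fitLine(q[:,:2].astype(np.float32),cv2.DIST_HUBER,0,.01,.01).ravel();
    if vx<0:vx,vy=-vx,-vy
    print(nm,m.sum(),np.degrees(np.arctan2(vy,vx)),"y at 0",ay-ax*vy/vx,np.percentile(q,[1,50,99],axis=0).round(1).tolist())
m=(f[:,2]>62)&(f[:,2]<69)&(f[:,0]>70)&(f[:,0]<100); q=f[m]
print("stop",cv2.minAreaRect(q[:,:2].astype(np.float32)))
m=(f[:,2]>60)&(f[:,2]<68)&(f[:,0]>100)&(f[:,0]<135)&(abs(f[:,1])<25); q=f[m]
print("grip",cv2.minAreaRect(q[:,:2].astype(np.float32)),np.median(q[:,2]))
# held plate in tool frame
t=(P.reshape(-1,3)-s["tcp_pos"])@T*1000
m=(abs(t[:,1])<6)&(t[:,2]<-10)&(t[:,2]>-60)&(t[:,0]>-25)&(t[:,0]<60); q=t[m]
print("held",m.sum(),np.percentile(q,[1,10,50,90,99],axis=0).round(1).tolist())
top=q[q[:,0]<np.percentile(q[:,0],5)+4]; print(len(top),np.median(top,0),np.percentile(top,[2,98],axis=0).round(1))
g=np.polyfit(top[:,2],top[:,1],1);print("yaw slope",np.degrees(np.arctan(g[0])),g[1],"pitch",np.degrees(np.arctan(np.polyfit(top[:,2],top[:,0],1)[0])))
```

```text
o [ 0.49016359 -0.1620217   0.        ]
-35 [(np.int64(-80), np.int64(0)), (np.int64(-78), np.int64(0)), (np.int64(-76), np.int64(0)), (np.int64(-74), np.int64(0)), (np.int64(-72), np.int64(0)), (np.int64(-70), np.int64(0)), (np.int64(-68), np.int64(0)), (np.int64(-66), np.int64(0)), (np.int64(-64), np.int64(0)), (np.int64(-62), np.int64(0)), (np.int64(-60), np.int64(0)), (np.int64(-58), np.int64(26)), (np.int64(-56), np.int64(4)), (np.int64(-54), np.int64(16)), (np.int64(-52), np.int64(24)), (np.int64(-50), np.int64(21)), (np.int64(-48), np.int64(21)), (np.int64(-46), np.int64(20)), (np.int64(-44), np.int64(22)), (np.int64(-42), np.int64(22)), (np.int64(-40), np.int64(24)), (np.int64(-38), np.int64(21)), (np.int64(-36), np.int64(20)), (np.int64(-34), np.int64(21)), (np.int64(-32), np.int64(24)), (np.int64(-30), np.int64(4)), (np.int64(-28), np.int64(0)), (np.int64(-26), np.int64(0)), (np.int64(-24), np.int64(0)), (np.int64(-22), np.int64(0)), (np.int64(-20), np.int64(0)), (np.int64(-18), np.int64(13)), (np.int64(-16), np.int64(2)), (np.int64(-14), np.int64(21)), (np.int64(-12), np.i
[... 3860 characters left out ...]
5866702 y at 0 -18.688112 [[-49.1, -21.9, 83.6], [3.4, -18.7, 86.2], [48.1, -15.9, 87.8]]
c 1021 0.15441984 y at 0 60.69928 [[-46.7, 57.9, 83.6], [6.1, 60.7, 86.3], [50.8, 63.9, 87.8]]
stop ((83.07498168945312, 1.3548431396484375), (4.379152297973633, 149.4496612548828), 0.14234396815299988)
grip ((116.33219146728516, 1.140355110168457), (26.007755279541016, 23.619888305664062), 0.5732386708259583) 64.10960713273161
held 1315 [[-14.5, -2.6, -49.0], [-13.9, -2.1, -48.8], [-13.0, 0.1, -35.6], [12.8, 2.8, -15.6], [50.0, 3.3, -10.5]]
1072 [-13.15293106   0.12988264 -31.36203228] [[-14.4  -2.6 -48.4]
 [-11.5   3.3 -10.8]]
yaw slope -0.13459651921009624 0.2184375785106794 pitch -0.3321939649974435
```

```bash
cat >> h.py <<'E'
O=np.array([.49016,-.16202,0])
E
python3 - <<'E'
from h import *
_,ex,ey=place(9.4);M,_,_=place(9.6)
p=O+.001*ex+.0213*ey;print(p)
go(p+[0,0,.105],M)
E
```

```text
[ 0.48766773 -0.14084269  0.        ]
dpos [69.4  0.1 -1.3] rot [-0.03  0.03  0.01] deg 0.0 t 4.68
```

arm_command:
  series:
    - {"delta_pos":[25,0.1,-1.3],"rot":[0,0,0]}
    - {"delta_pos":[50,0.1,-1.3],"rot":[0,0,0]}
    - {"delta_pos":[64,0.1,-1.3],"rot":[0,0,0]}
    - {"delta_pos":[69.4,0.1,-1.3],"rot":[0,0,0]}
    - {"delta_pos":[69.4,0.1,-1.3],"rot":[0,0,0]}
    - {"delta_pos":[69.4,0.1,-1.3],"rot":[0,0,0]}

```text
time: 5.18
tcp_pos: [0.4884, -0.142, 0.1059]
tcp_rot: [2.136, 0.176, -2.135]
ft_force: [0.3, -0.0, -1.1]
grip_width: 0.0059
```

Run:
```python
from h import *
s=bot.read_state()
_,ex,ey=place(9.4);M,_,_=place(9.6)
go(O+.001*ex+.0213*ey+[0,0,.105],M)
c=cam("wrist");crop(c,140,60,400,260,"pics/w3.png")
P=cloud(c);T=R.from_rotvec(s["tcp_rot"]).as_matrix()
f=np.stack([(P-O)@ex,(P-O)@ey,P[...,2]],-1).reshape(-1,3)*1000
m=(abs(f[:,0]-37)<6)&(f[:,2]>38)&(f[:,2]<45)&(f[:,1]>5)&(f[:,1]<40);y=np.sort(f[m][:,1])
i=np.argmax(np.diff(y));print("gap x=35",y[i],y[i+1],(y[i]+y[i+1])/2)
m=(abs(f[:,0]+35)<6)&(f[:,2]>38)&(f[:,2]<45)&(f[:,1]>5)&(f[:,1]<40);y=np.sort(f[m][:,1])
i=np.argmax(np.diff(y));print("gap x=-35",y[i],y[i+1],(y[i]+y[i+1])/2)
t=(P.reshape(-1,3)-s["tcp_pos"])@T*1000
m=(t[:,0]<-9)&(t[:,0]>-16)&(abs(t[:,1])<6)&(t[:,2]<-10)&(t[:,2]>-55);q=f[m]
print("plate top F",np.percentile(q,[1,50,99],axis=0).round(1).tolist(),np.polyfit(q[:,0],q[:,1],1))
```

```text
dpos [ 0.9 -1.3  0.5] rot [-0.14 -0.02 -0.02] deg 0.1 t 5.18
gap x=35 15.486433026018814 25.599391632530253 20.542912329274532Traceback (most recent call last):
  File "<stdin>", line 11, in <module>
    return _wrapfunc(a, 'argmax', axis=axis, out=out, **kwds)
    return bound(*args, **kwds)
ValueError: attempt to get argmax of an empty sequence
```

View pics/w3.png

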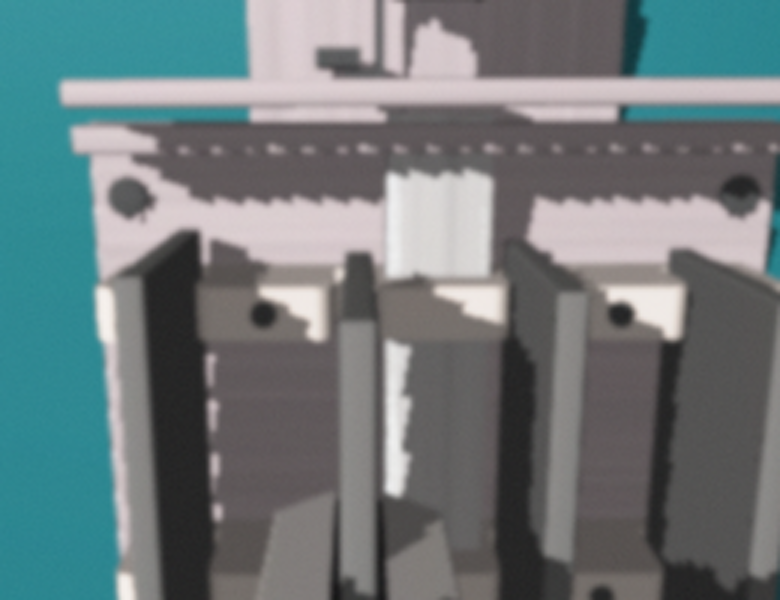

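Run:
```python
from h import *
ss=[bot.read_state()["tcp_pos"] for _ in range(3)]; print(ss)
_,ex,ey=place(9.4)
for k in range(2):
    c=cam("wrist");s=bot.read_state()
    P=cloud(c);T=R.from_rotvec(s["tcp_rot"]).as_matrix()
    f=np.stack([(P-O)@ex,(P-O)@ey,P[...,2]],-1).reshape(-1,3)*1000
    m=(abs(f[:,0]-36)<6)&(f[:,2]>39)&(f[:,2]<45)&(f[:,1]>5)&(f[:,1]<40);y=np.sort(f[m][:,1])
    i=np.argmax(np.diff(y));print(s["tcp_pos"],"gap x=35",y[i],y[i+1],(y[i]+y[i+1])/2)
    t=(P.reshape(-1,3)-s["tcp_pos"])@T*1000
    m=(t[:,0]<-9)&(t[:,0]>-17)&(abs(t[:,1])<7)&(t[:,2]<-10)&(t[:,2]>-55);q=f[m]
    print("plate top F",np.percentile(q,[1,50,99],axis=0).round(1).tolist(),np.polyfit(q[:,0],q[:,1],1))
    m=(f[:,2]>62)&(f[:,2]<69)&(f[:,0]>76)&(f[:,0]<90)&(abs(f[:,1])<85); q=f[m]
    print("stop",cv2.minAreaRect(q[:,:2].astype(np.float32)))
```

```text
[array([ 0.48884342, -0.14239714,  0.10648388]), array([ 0.48884342, -0.14239714,  0.10648388]), array([ 0.48884342, -0.14239714,  0.10648388])]
[ 0.4890194  -0.14258351  0.10671941] gap x=35 14.960579178848352 25.737713798823226 20.34914648883579
plate top F [[12.5, 16.5, 117.6], [33.6, 19.7, 120.2], [50.9, 22.4, 121.6]] [-1.21347096e-03  1.95594826e+01]
stop ((82.96648406982422, 1.0820999145507812), (149.93527221679688, 4.9539408683776855), 89.99815368652344)
[ 0.488986   -0.14269976  0.10670247] gap x=35 14.702291856526974 26.13496384669066 20.418627851608818
plate top F [[12.3, 16.3, 117.6], [33.9, 19.5, 120.4], [51.0, 22.2, 121.9]] [-1.46295970e-03  1.93572669e+01]
stop ((83.10436248779297, 1.3584136962890625), (4.96172571182251, 149.02577209472656), 0.016797475516796112)
```

arm_command:
  series:
    - {"delta_pos":[0,-1.2,0],"rot":[0,0,0]}
    - {"delta_pos":[4,-1.2,0],"rot":[0,0,0]}
    - {"delta_pos":[8,-1.2,0],"rot":[0,0,0]}
    - {"delta_pos":[12,-1.2,0],"rot":[0,0,0]}
    - {"delta_pos":[16,-1.2,0],"rot":[0,0,0]}
    - {"delta_pos":[16,-1.2,0],"rot":[0,0,0]}

```text
time: 5.83
tcp_pos: [0.4871, -0.1408, 0.0879]
tcp_rot: [2.134, 0.177, -2.139]
ft_force: [0.1, 0.1, -0.6]
grip_width: 0.0059
```

Run:
```python
from h import *
_,ex,ey=place(9.4)
c=cam("wrist");s=bot.read_state();crop(c,140,60,400,260,"pics/w4.png")
P=cloud(c);T=R.from_rotvec(s["tcp_rot"]).as_matrix()
f=np.stack([(P-O)@ex,(P-O)@ey,P[...,2]],-1).reshape(-1,3)*1000
t=(P.reshape(-1,3)-s["tcp_pos"])@T*1000
m=(t[:,0]<-9)&(t[:,0]>-18)&(abs(t[:,1])<7)&(t[:,2]<-10)&(t[:,2]>-55);q=f[m]
print("plate top F",np.percentile(q,[1,50,99],axis=0).round(1).tolist(),np.median(t[m],0))
m=(f[:,2]>62)&(f[:,2]<69)&(f[:,0]>76)&(f[:,0]<90)&(abs(f[:,1])<85); q=f[m]
print("stop",cv2.minAreaRect(q[:,:2].astype(np.float32)),s["tcp_pos"])
```

```text
plate top F [[11.1, 18.3, 99.4], [32.2, 21.5, 101.6], [49.4, 24.2, 103.0]] [-13.24787787  -0.20869598 -31.56975893]
stop ((83.0348892211914, 1.18389892578125), (150.25103759765625, 4.961430072784424), 89.94046783447266) [ 0.48732553 -0.14091947  0.08838514]
```

View pics/w4.png

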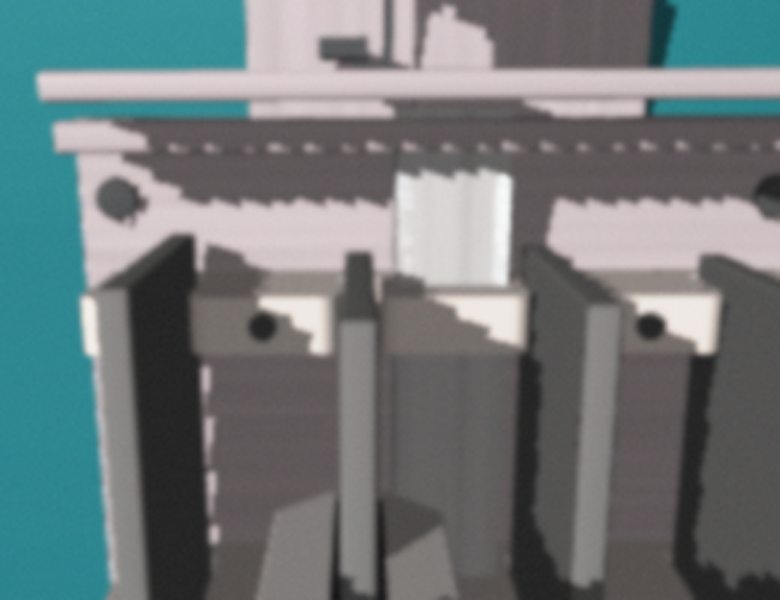

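arm_command:
  series:
    - {"delta_pos":[4,0,0],"rot":[0,0,0]}
    - {"delta_pos":[8,0,0],"rot":[0,0,0]}
    - {"delta_pos":[11,0,0],"rot":[0,0,0]}
    - {"delta_pos":[13.5,0,0],"rot":[0,0,0]}
    - {"delta_pos":[14.5,0,0],"rot":[0,0,0]}
    - {"delta_pos":[14.5,0,0],"rot":[0,0,0]}

```text
time: 6.38
tcp_pos: [0.4876, -0.1411, 0.0743]
tcp_rot: [2.135, 0.176, -2.137]
ft_force: [0.6, -0.1, -0.9]
grip_width: 0.0059
```

arm_command:
  series:
    - {"delta_pos":[1,0,0],"rot":[0,0,0]}
    - {"delta_pos":[1,0,0],"rot":[0,0,0]}
    - {"delta_pos":[1,0,0],"rot":[0,0,0]}

```text
time: 6.63
tcp_pos: [0.4879, -0.1412, 0.0738]
tcp_rot: [2.136, 0.175, -2.136]
ft_force: [0.0, -0.2, -1.2]
grip_width: 0.0061
```

arm_command:
  series:
    - {"delta_pos":[1,0,0],"rot":[0,0,0]}
    - {"delta_pos":[1,0,0],"rot":[0,0,0]}

```text
time: 6.8
tcp_pos: [0.488, -0.1412, 0.0728]
tcp_rot: [2.136, 0.175, -2.136]
ft_force: [-0.1, -0.7, -0.4]
grip_width: 0.0059
```

```bash
cat >> h.py <<'E'
def chk(f0,save=None):
    _,ex,ey=place(9.4)
    c=cam("wrist");s=bot.read_state()
    if save: crop(c,0,0,512,384,save)
    P=cloud(c)
    f=np.stack([(P-O)@ex,(P-O)@ey,P[...,2]],-1).reshape(-1,3)*1000
    for nm,y0 in(("a",-58),("b",-18),("new",21),("c",61)):
        m=(abs(f[:,1]-y0)<7)&(f[:,2]>80)&(f[:,2]<95)&(f[:,0]>12)&(f[:,0]<56);q=f[m]
        if len(q)>20:print(nm,len(q),np.percentile(q,[2,50,98],axis=0).round(1).tolist(),"slope z",np.degrees(np.polyfit(q[:,0],q[:,2],1)[0]).round(2),"y",np.degrees(np.polyfit(q[:,0],q[:,1],1)[0]).round(2))
    print(s["time"],s["tcp_pos"].round(4),s["ft_force"].round(1))
    return c,f
E
python3 -c "
from h import *
chk(0)"
```

```text
a 1378 [[12.7, -61.4, 80.5], [30.4, -57.1, 85.9], [46.5, -55.4, 87.4]] slope z -0.39 y -0.04
b 1210 [[13.0, -21.5, 80.7], [31.7, -18.0, 86.2], [48.5, -15.7, 87.5]] slope z -0.48 y 0.08
new 1075 [[12.9, 17.8, 83.9], [33.5, 20.9, 86.5], [50.1, 23.7, 87.8]] slope z -0.94 y -0.13
c 1327 [[12.8, 57.9, 80.4], [33.2, 60.3, 86.1], [51.2, 63.8, 87.6]] slope z -0.36 y 0.34
6.85 [ 0.4879 -0.1412  0.0728] [-0.3 -0.4 -0.7]
```

arm_command:
  series:
    - {"delta_pos":[0.6,0,0],"rot":[0,0,0]}
    - {"delta_pos":[0.6,0,0],"rot":[0,0,0]}
    - {"delta_pos":[0.6,0,0],"rot":[0,0,0]}

```text
time: 7.1
tcp_pos: [0.4881, -0.1413, 0.0726]
tcp_rot: [2.136, 0.175, -2.136]
ft_force: [-2.0, 0.7, 4.8]
grip_width: 0.0056
```

arm_command:
  series:
    - {"delta_pos":[0,0,0],"rot":[0,0,0]}
    - {"delta_pos":[0,0,0],"rot":[0,0,0]}
    - {"delta_pos":[0,0,0],"rot":[0,0,0]}
    - {"delta_pos":[0,0,0],"rot":[0,0,0]}
    - {"delta_pos":[0,0,0],"rot":[0,0,0]}
  grip: 20

```text
time: 7.52
tcp_pos: [0.4877, -0.1411, 0.0719]
tcp_rot: [2.135, 0.176, -2.137]
ft_force: [0.4, -0.3, 0.7]
grip_width: 0.0202
```

```bash
python3 -c "
from h import *
chk(0,'pics/w5.png')"
```

```text
a 1410 [[12.8, -61.3, 80.4], [30.5, -57.1, 85.9], [46.4, -55.4, 87.5]] slope z -0.59 y -0.04
b 1246 [[12.7, -21.5, 80.6], [31.6, -18.0, 86.1], [48.5, -15.7, 87.5]] slope z -0.61 y 0.09
new 1073 [[12.7, 17.9, 83.5], [32.5, 20.6, 86.3], [50.2, 23.4, 87.6]] slope z -0.59 y -0.04
c 1333 [[13.0, 57.9, 80.5], [33.2, 60.3, 86.2], [51.1, 63.8, 87.5]] slope z -0.64 y 0.32
7.5667 [ 0.4877 -0.1411  0.0719] [-0.4  0.3 -0.3]
```

View pics/w5.png

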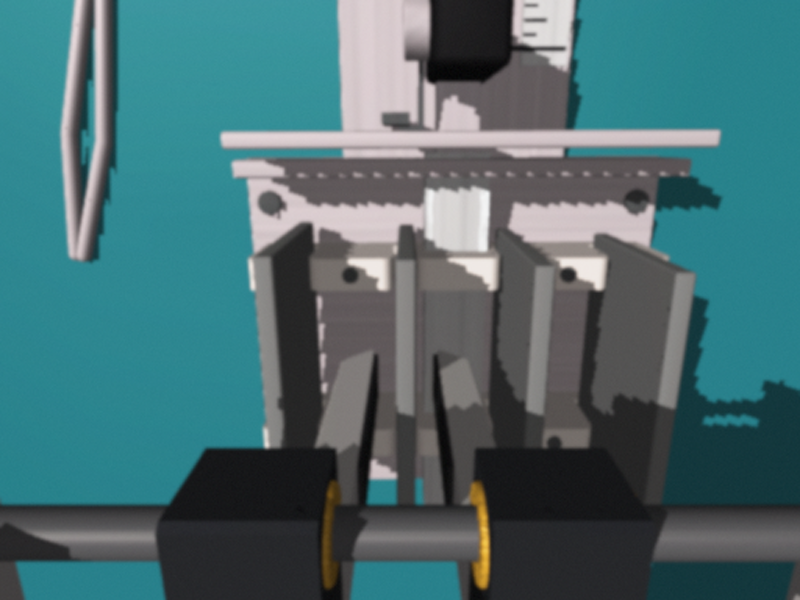

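```bash
python3 -c "
from h import *
M,ex,ey=place(9.6)
_,ex,ey=place(9.4)
go(O+.1163*ex+.0012*ey+[0,0,.15],M)
go(O+.1163*ex+.0012*ey+[0,0,.049],M)"
```

```text
dpos [ -78.1   19.8 -115.2] rot [-0.21  0.04  0.02] deg 0.2 t 7.57
dpos [  22.9   19.8 -115.3] rot [-0.21  0.04  0.02] deg 0.2 t 7.57
```

arm_command:
  series:
    - {"delta_pos":[-20,0,0],"rot":[0,0,0]}
    - {"delta_pos":[-50,0,0],"rot":[0,0,0]}
    - {"delta_pos":[-78,0,0],"rot":[0,0,0]}
    - {"delta_pos":[-78,7,-38],"rot":[0,0,0]}
    - {"delta_pos":[-78,14,-76],"rot":[0,0,0]}
    - {"delta_pos":[-78,19.8,-115],"rot":[0,0,0]}
    - {"delta_pos":[-78,19.8,-115],"rot":[0,0,0]}
    - {"delta_pos":[-78,19.8,-115],"rot":[0,0,0]}
    - {"delta_pos":[-78,19.8,-115],"rot":[0,0,0]}

```text
time: 8.32
tcp_pos: [0.6039, -0.1417, 0.1494]
tcp_rot: [2.134, 0.177, -2.138]
ft_force: [-0.3, 0.7, -0.5]
grip_width: 0.0199
```

arm_command:
  series:
    - {"delta_pos":[0,0,0],"rot":[0,0,0]}
    - {"delta_pos":[0,0,0],"rot":[0,0,0]}
    - {"delta_pos":[0,0,0],"rot":[0,0,0]}
  grip: 56

```text
time: 8.57
tcp_pos: [0.6039, -0.142, 0.1505]
tcp_rot: [2.136, 0.175, -2.136]
ft_force: [-0.7, 0.4, 0.5]
grip_width: 0.0368
```

Run:
```python
from h import *
M,ex,ey=place(9.6);_,ex,ey=place(9.4)
go(O+.1163*ex+.0012*ey+[0,0,.049],M)
c=cam("wrist");crop(c,0,0,512,384,"pics/w6.png");P=cloud(c)
f=np.stack([(P-O)@ex,(P-O)@ey,P[...,2]],-1).reshape(-1,3)*1000
m=(f[:,2]>60)&(f[:,2]<68)&(f[:,0]>100)&(f[:,0]<135)&(abs(f[:,1])<25); q=f[m]
print("grip",cv2.minAreaRect(q[:,:2].astype(np.float32)),np.median(q[:,2]))
c=cam("side");crop(c,190,160,330,295,"pics/sd6.png")
```

```text
dpos [ 1.015e+02 -1.000e-01 -9.000e-01] rot [-0.24  0.   -0.  ] deg 0.2 t 8.57
grip ((117.03087615966797, 1.2041969299316406), (23.318546295166016, 25.294492721557617), 89.29268646240234) 64.17554930016334
```

View pics/w6.png

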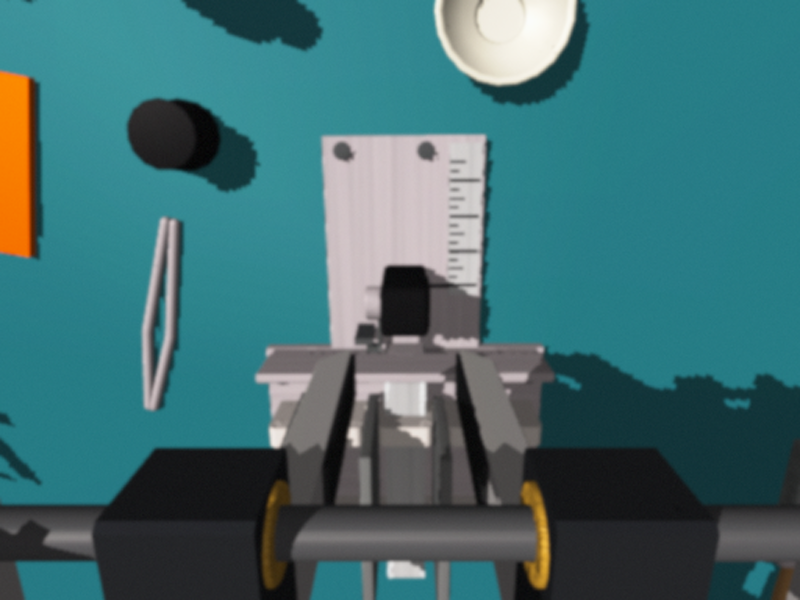

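View pics/sd6.png

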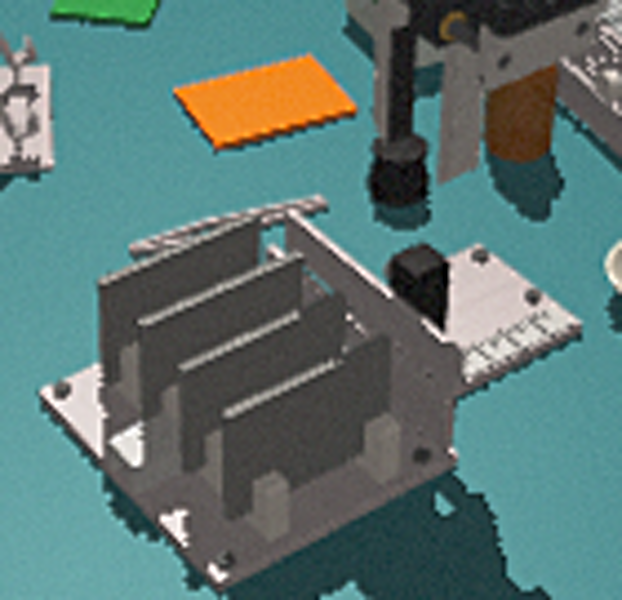

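arm_command:
  series:
    - {"delta_pos":[30,-1.5,-1],"rot":[0,0,0]}
    - {"delta_pos":[60,-1.5,-1],"rot":[0,0,0]}
    - {"delta_pos":[85,-1.5,-1],"rot":[0,0,0]}
    - {"delta_pos":[97,-1.5,-1],"rot":[0,0,0]}
    - {"delta_pos":[101.5,-1.5,-1],"rot":[0,0,0]}
    - {"delta_pos":[101.5,-1.5,-1],"rot":[0,0,0]}
    - {"delta_pos":[101.5,-1.5,-1],"rot":[0,0,0]}

```text
time: 9.25
tcp_pos: [0.6062, -0.1407, 0.05]
tcp_rot: [2.137, 0.174, -2.134]
ft_force: [-0.1, -0.5, 0.2]
grip_width: 0.0559
```

arm_command:
  series:
    - {"delta_pos":[0,0,0],"rot":[0,0,0]}
    - {"delta_pos":[0,0,0],"rot":[0,0,0]}
    - {"delta_pos":[0,0,0],"rot":[0,0,0]}
    - {"delta_pos":[0,0,0],"rot":[0,0,0]}
    - {"delta_pos":[0,0,0],"rot":[0,0,0]}
    - {"delta_pos":[0,0,0],"rot":[0,0,0]}
  grip: 0
  newtons: 30

```text
time: 9.75
tcp_pos: [0.6061, -0.1406, 0.0494]
tcp_rot: [2.138, 0.174, -2.134]
ft_force: [1.8, 0.1, 1.5]
grip_width: 0.025
```

arm_command:
  series:
    - {"delta_pos":[0,0,0],"rot":[0,0,0]}
    - {"delta_pos":[0,0,0],"rot":[0,0,0]}

```text
time: 9.92
tcp_pos: [0.6061, -0.1406, 0.0494]
tcp_rot: [2.138, 0.174, -2.134]
ft_force: [2.3, 0.6, 4.1]
grip_width: 0.0249
```

Run:
```python
from h import *
s=bot.read_state();print(s["grip_width"],s["ft_force"],s["tcp_pos"])
c=cam("wrist");crop(c,130,90,390,285,"pics/w7.png")
c=cam("scene");crop(c,170,170,250,230,"pics/sc7.png")
c=cam("side");crop(c,230,190,330,265,"pics/sd7.png")
```

```text
0.024896121126531206 [2.29726705 0.58967944 4.05448227] [ 0.60611985 -0.14059252  0.04939824]
```

View pics/w7.png

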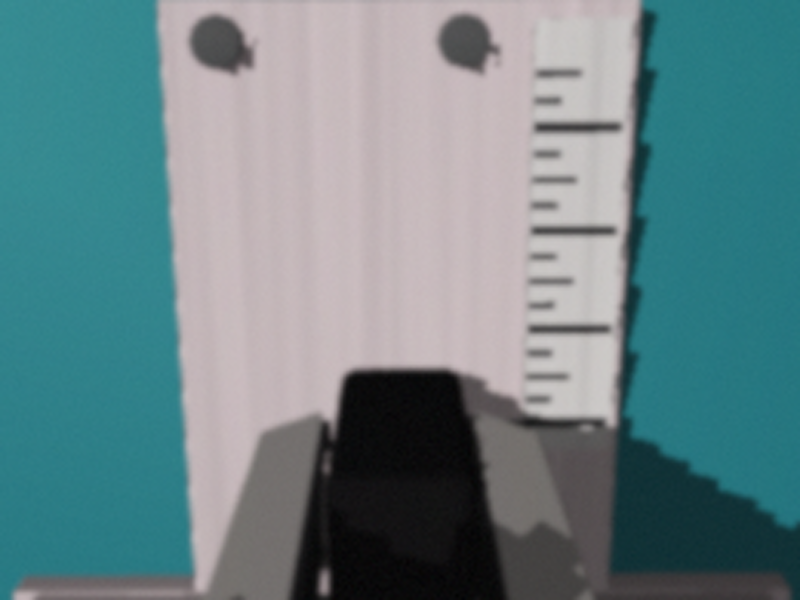

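View pics/sc7.png

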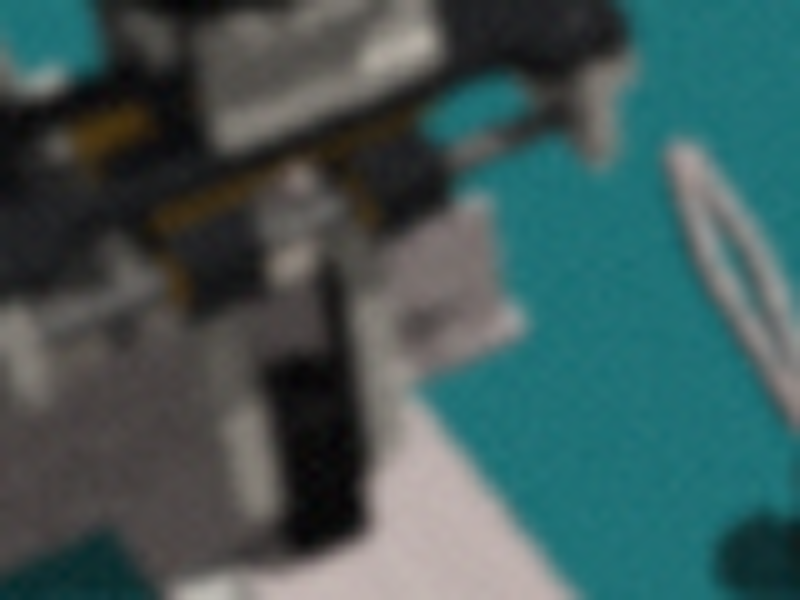

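View pics/sd7.png

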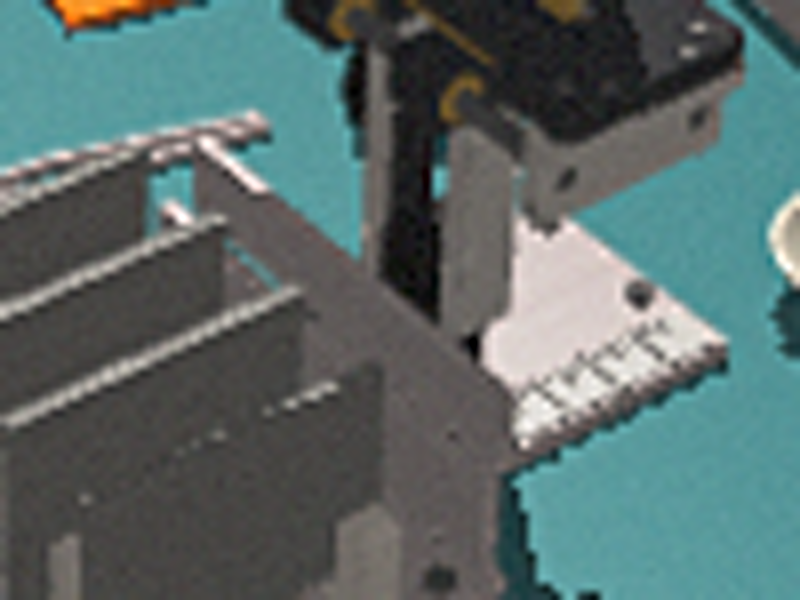

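arm_command:
  series:
    - {"delta_pos":[0,0,-3],"rot":[0,0,0]}
    - {"delta_pos":[0,0,-6],"rot":[0,0,0]}
    - {"delta_pos":[0,0,-9],"rot":[0,0,0]}
    - {"delta_pos":[0,0,-12],"rot":[0,0,0]}
    - {"delta_pos":[0,0,-15],"rot":[0,0,0]}
    - {"delta_pos":[0,0,-15],"rot":[0,0,0]}
  newtons: 40

```text
time: 10.57
tcp_pos: [0.62, -0.1386, 0.0494]
tcp_rot: [2.134, 0.174, -2.137]
ft_force: [-2.6, -1.4, 8.2]
grip_width: 0.0243
```

Run:
```python
from h import *
s=bot.read_state();print(s["grip_width"],s["ft_force"],s["tcp_pos"])
c=cam("wrist");crop(c,130,90,390,285,"pics/w8.png")
```

```text
0.024253025130865663 [-2.64856656 -1.3618774   8.20123006] [ 0.62002693 -0.13859137  0.04938815]
```

View pics/w8.png

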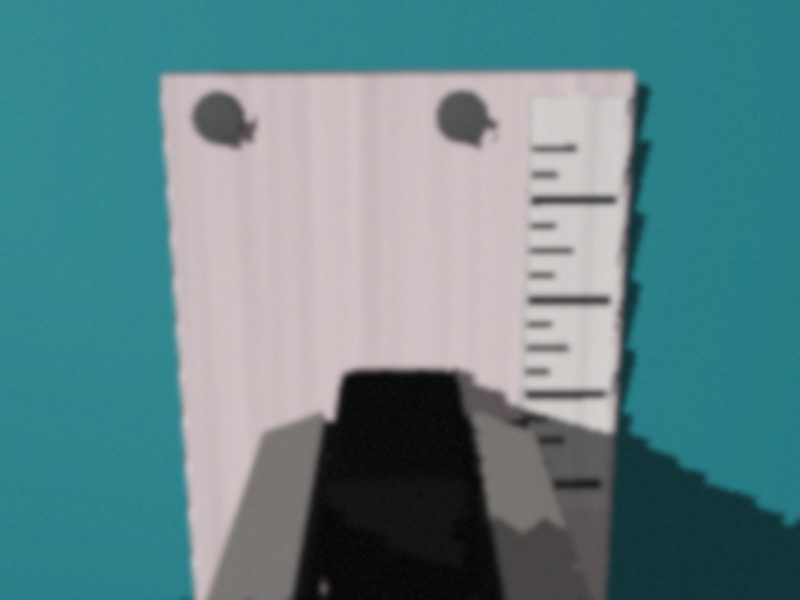

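arm_command:
  series:
    - {"delta_pos":[0,0,-6],"rot":[0,0,0]}
    - {"delta_pos":[0,0,-12],"rot":[0,0,0]}
    - {"delta_pos":[0,0,-18],"rot":[0,0,0]}
    - {"delta_pos":[0,0,-24],"rot":[0,0,0]}
    - {"delta_pos":[0,0,-30],"rot":[0,0,0]}
    - {"delta_pos":[0,0,-36],"rot":[0,0,0]}
    - {"delta_pos":[0,0,-41],"rot":[0,0,0]}
    - {"delta_pos":[0,0,-44],"rot":[0,0,0]}
    - {"delta_pos":[0,0,-44],"rot":[0,0,0]}
    - {"delta_pos":[0,0,-44],"rot":[0,0,0]}

```text
time: 11.45
tcp_pos: [0.6628, -0.1313, 0.0493]
tcp_rot: [2.132, 0.175, -2.139]
ft_force: [-4.9, -1.1, 10.1]
grip_width: 0.0243
```

Run:
```python
from h import *
s=bot.read_state();print(s["grip_width"],s["ft_force"],s["tcp_pos"])
c=cam("wrist");np.savez("pics/wrist9.npz",**c);crop(c,260,90,360,165,"pics/w9z.png");crop(c,0,0,512,384,"pics/w9.png")
_,ex,ey=place(9.4);P=cloud(c)
f=np.stack([(P-O)@ex,(P-O)@ey,P[...,2]],-1).reshape(-1,3)*1000
m=(f[:,2]>60)&(f[:,2]<68)&(f[:,0]>140)&(f[:,0]<205)&(abs(f[:,1])<11); q=f[m]
print("grip top +x edge",np.percentile(q[:,0],[1,50,99,99.8]),np.median(q[:,2]))
```

```text
0.024267762020299948 [-4.91369895 -1.05022008 10.0925386 ] [ 0.6628454  -0.13132983  0.04932735]
grip top +x edge [142.65756842 175.37859388 186.81272868 186.98851108] 64.21667465703717
```

View pics/w9z.png

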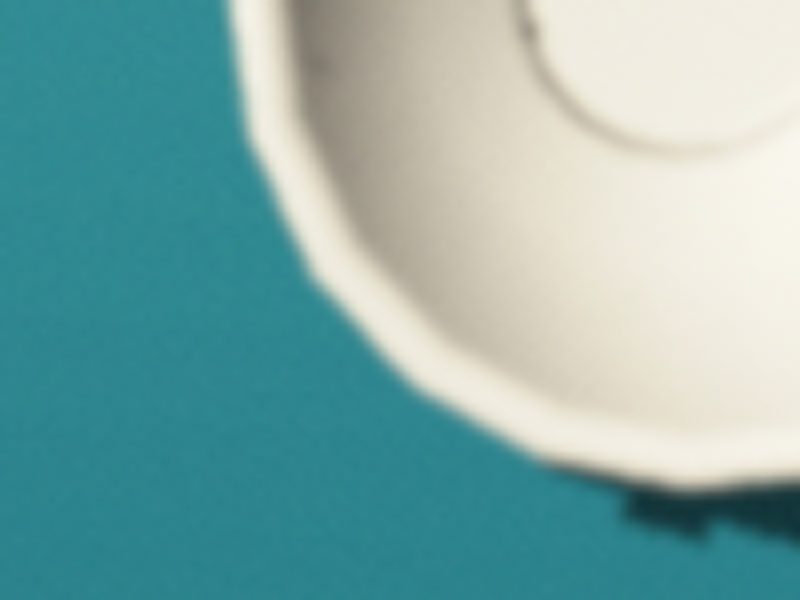

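View pics/w9.png

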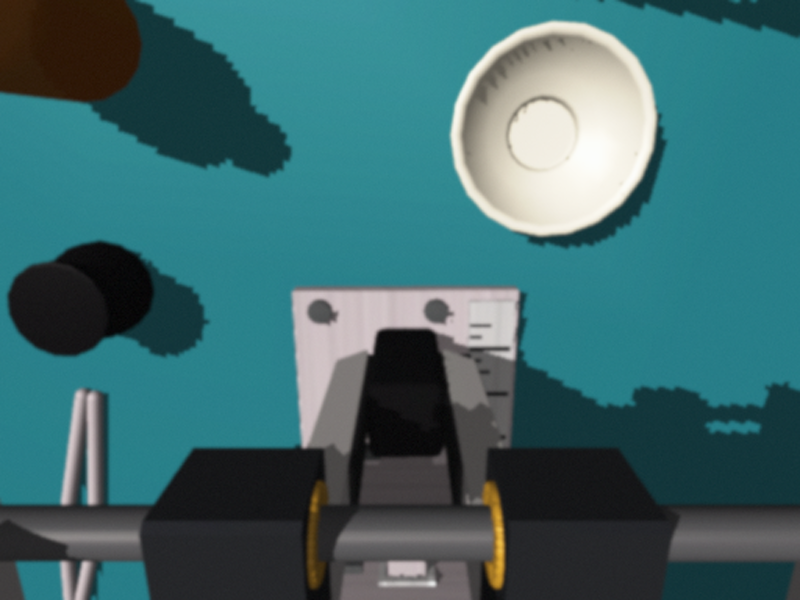

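Run:
```python
from h import *
c=dict(np.load("pics/wrist9.npz"))
crop(c,270,180,340,232,"pics/w9z2.png")
```

```text
(no output)
```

View pics/w9z2.png

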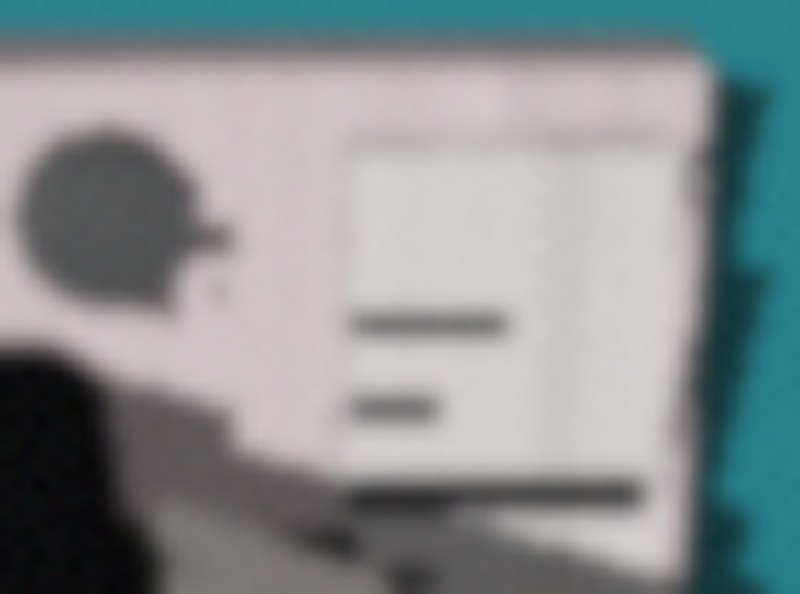

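arm_command:
  series:
    - {"delta_pos":[0,0,-1.3],"rot":[0,0,0]}
    - {"delta_pos":[0,0,-2.6],"rot":[0,0,0]}
    - {"delta_pos":[0,0,-2.6],"rot":[0,0,0]}
    - {"delta_pos":[0,0,-2.6],"rot":[0,0,0]}

```text
time: 11.83
tcp_pos: [0.6652, -0.131, 0.0493]
tcp_rot: [2.132, 0.175, -2.139]
ft_force: [-5.5, -1.3, 10.8]
grip_width: 0.0241
```

Run:
```python
from h import *
s=bot.read_state();print(s["grip_width"],s["ft_force"],s["tcp_pos"])
c=cam("wrist");np.savez("pics/wrist10.npz",**c);crop(c,270,180,340,232,"pics/w10z.png")
_,ex,ey=place(9.4);P=cloud(c)
f=np.stack([(P-O)@ex,(P-O)@ey,P[...,2]],-1).reshape(-1,3)*1000
m=(f[:,2]>60)&(f[:,2]<68)&(f[:,0]>140)&(f[:,0]<205)&(abs(f[:,1])<11); q=f[m]
print("grip top +x edge",np.percentile(q[:,0],[1,50,99,99.8]),np.median(q[:,2]))
m=(f[:,2]>4)&(f[:,2]<14)&(f[:,0]>190)&(f[:,0]<210)&(abs(f[:,1])<43); print("tongue end (200)",np.percentile(f[m][:,0],[99,99.8]))
```

```text
0.024057680679161888 [-5.45850131 -1.34149789 10.7535243 ] [ 0.66516762 -0.13097084  0.049341  ]
grip top +x edge [144.98318321 177.61774908 189.11944013 189.31915348] 64.200238755785
tongue end (200) [200.70603242 200.84830319]
```

View pics/w10z.png

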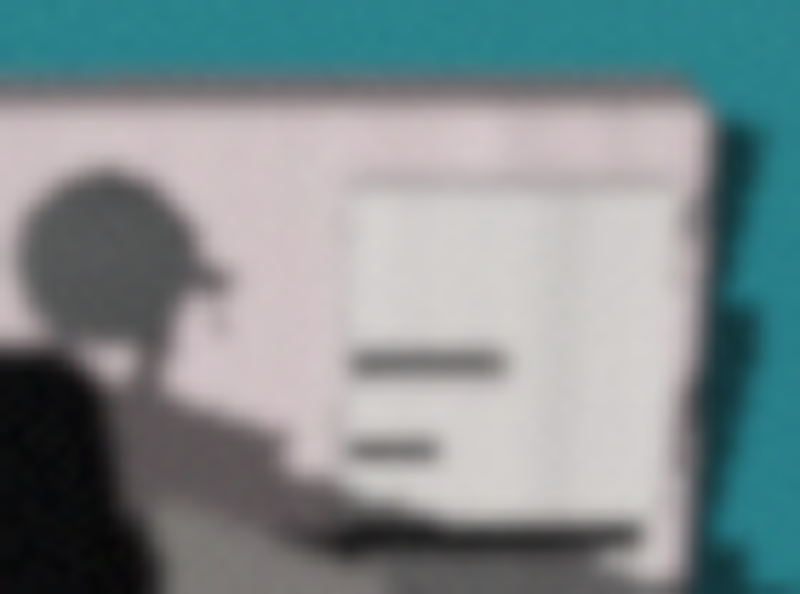

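arm_command:
  series:
    - {"delta_pos":[0,0,-0.5],"rot":[0,0,0]}
    - {"delta_pos":[0,0,-0.5],"rot":[0,0,0]}
    - {"delta_pos":[0,0,-0.5],"rot":[0,0,0]}
    - {"delta_pos":[0,0,-0.5],"rot":[0,0,0]}
    - {"delta_pos":[0,0,-0.5],"rot":[0,0,0]}
    - {"delta_pos":[0,0,-0.5],"rot":[0,0,0]}

```text
time: 12.38
tcp_pos: [0.6655, -0.1309, 0.0493]
tcp_rot: [2.132, 0.175, -2.14]
ft_force: [-5.2, -1.4, 10.9]
grip_width: 0.0242
```

Run:
```python
from h import *
s=bot.read_state();print(s["grip_width"],s["ft_force"],s["tcp_pos"])
c=cam("wrist");np.savez("pics/wrist11.npz",**c);crop(c,270,180,340,232,"pics/w11z.png")
_,ex,ey=place(9.4);P=cloud(c)
f=np.stack([(P-O)@ex,(P-O)@ey,P[...,2]],-1).reshape(-1,3)*1000
m=(f[:,2]>60)&(f[:,2]<68)&(f[:,0]>140)&(f[:,0]<205)&(abs(f[:,1])<11); q=f[m]
print("grip top +x edge",np.percentile(q[:,0],[1,50,99,99.8]),np.median(q[:,2]))
m=(f[:,2]>4)&(f[:,2]<14)&(f[:,0]>190)&(f[:,0]<210)&(abs(f[:,1])<43); print("tongue end (200)",np.percentile(f[m][:,0],[99,99.8]))
c=cam("scene");crop(c,100,90,420,330,"pics/sc11.png")
c=cam("side");crop(c,150,130,350,295,"pics/sd11.png")
```

```text
0.024218051694751927 [-5.21180893 -1.35865672 10.85160067] [ 0.66550522 -0.13088637  0.04932015]
grip top +x edge [145.30105983 178.11195384 189.57895749 189.75433406] 64.2051946751626
tongue end (200) [200.73666754 200.83678527]
```

View pics/w11z.png

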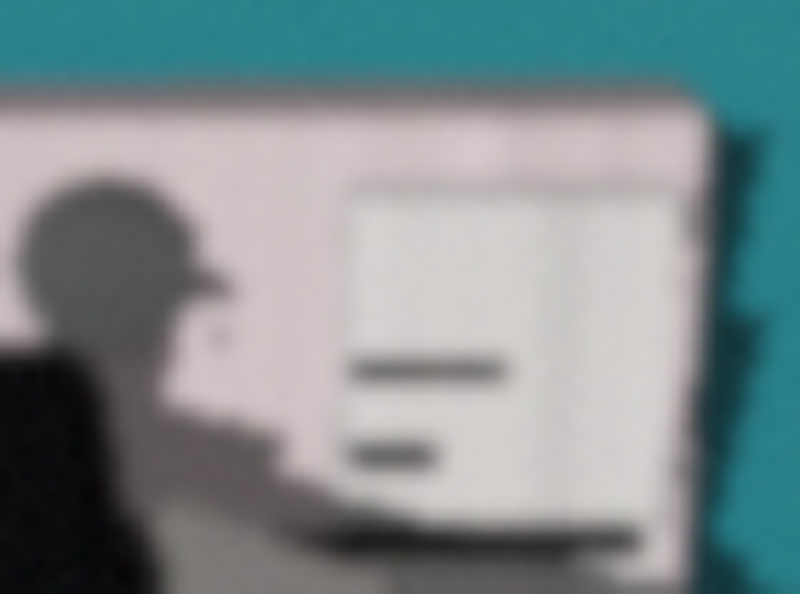

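View pics/sc11.png

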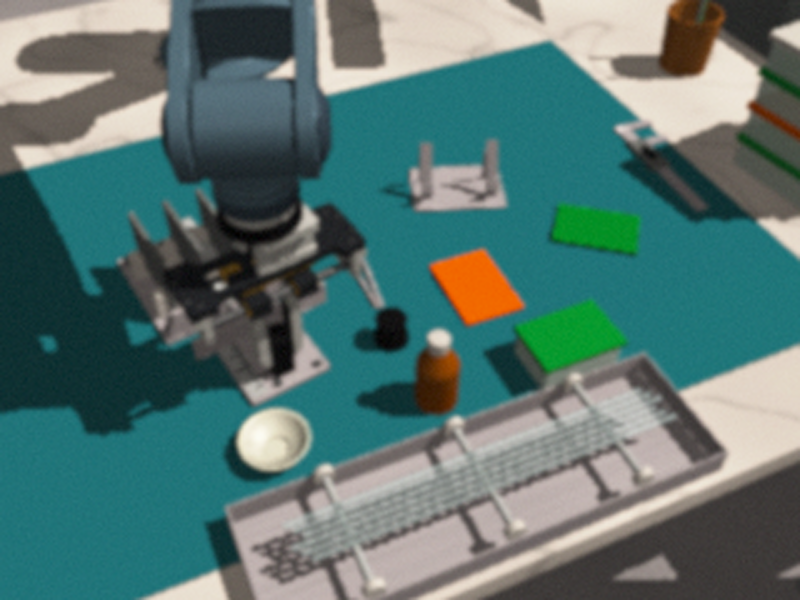

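View pics/sd11.png

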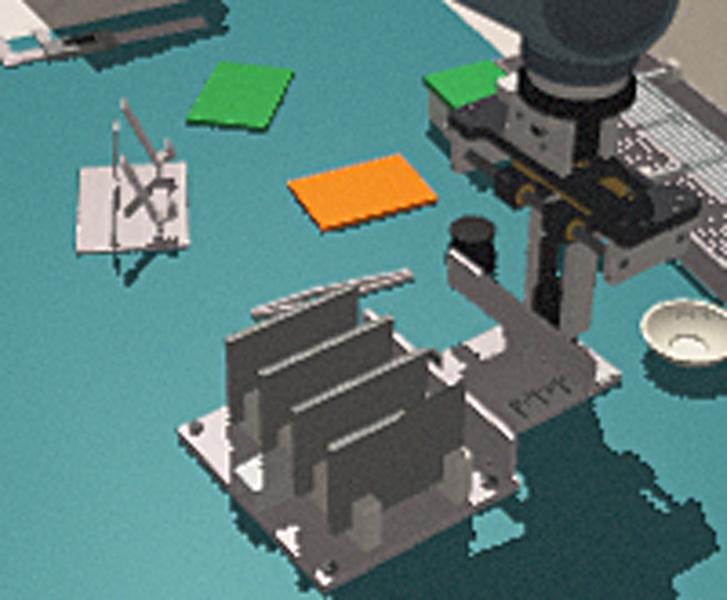

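```bash
python3 -c "
from bench import bot
print(bot.read_state()['time'],bot.finish_job())"
```

```text
the job is handed in; nothing more can be done
12.5333 None
```

I put the grey divider in the empty slot and let go of it. I then drew the length stop out to the 60 mm mark and handed the job in at 12.5 s while still holding it there.

- **Divider:** after release its top measured 86.3 mm above the bench, against 85.9–86.2 mm for its neighbours, with the same slope. The last side view still shows all four plates standing level.
- **Stop:** the grip is held at 40 N. In the last close-up the pointer lies in line with the 60 mm line, and the grip-edge measurement against the end of the tongue agrees to about 0.1–0.2 mm. The measured pull was about 5.3 N, close to the 5.6 N spring.
- **Bystanders:** in the last views everything visible looked unmoved. I did not measure them, and the brush was outside the last views.

**Checks that disagreed:**
- The finger opening read about 24–25 mm on the grip, where 27 mm was expected with the button pressed. The stop came out freely, so the catch had released.
- About 11 N upward showed at the wrist while holding. I did not find out why; it is well under the limits.

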